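Feed a sign blank into the corner of a sloping jig

TASK

Push the pale arrow-shaped wooden blank nose first off the level ledge of the jig, without lifting it up, so that it slides down the sloping plate on its own and comes to rest lying flat with its nose fully home in the corner between the two blue fences. Leave the dark blank waiting where it is on the ledge.

Things in the scene. Friction and masses are not known exactly. Their poses are not given: they have to be found in the camera images.
- jig: Fixed wooden jig. Origin: at bench height, below the middle of the straight edge where its level ledge ends and the slope begins. x (level) points downhill, z up, y along the edge. The brown wooden ledge is 340 mm wide along y, spans x = -150 to 0 mm, its top 150 mm above the bench; nothing but the two blanks stands above it. The blanks do not slide on the ledge by themselves.
- slope: The jig's slick grey plate, 340 x 270 mm, falling from the ledge's edge at 27 degrees. Origin: middle of that edge, on the surface; x down the plate, y along the edge, z square out of it. Two blue fences, 22 mm high, 18 mm thick, at 45 degrees either side of x, funnel down into a right-angled corner. Friction about 0.15: a blank let go on it slides into the corner.
- corner (a point): The point on the plate's surface where the inner faces of the two fences meet, 240 mm down the plate from the middle of the ledge's edge (at y = 0 of the slope).
- arrow_pale: Pale loose lacquered blank, 80 g, 20 mm thick, flat on the ledge 75 mm to one side of its middle, nose downhill within 12 degrees. Flat rear edge 85 mm wide at x = -43 mm, parallel sides to x = 0, then a right-angled nose with its tip at x = 42 mm. Origin: underside, mid-length; x to the nose, z up. Mass centre 10 mm behind the origin: it tips on to the slope once that is past the ledge's edge.
- arrow_pale_nose (a point): The tip of the pale blank's nose, at the underside, 42 mm ahead of its origin.
- arrow_dark: A dark wooden blank of the same shape and frame, on the other half of the ledge, its middle about 150 mm from that of the pale one. To be left where it is.
Mind the look-alikes: they are no part of the job. Leave any green or yellow look-alike of the arrow_pale alone.

How it is judged:
By the outcome, as a careful person would: the job done as asked, in the order asked, and still so for the second after the job is handed in, with the robot touching nothing.
It also fails if it takes over 32 s, if anything falls off the work surface, if the arm or the gripper's body presses on something with over 40 N, if the wrist force passes 120 N, or if a joint passes its speed limit or range.

ROBOT

A 6-joint arm with a two-finger parallel gripper is mounted at the origin on the work surface. World frame = base frame: x ahead of the robot, y to its left, z up, the work surface at z = 0. Lengths are in m, angles in rad, forces in N, time in s.
With the tool pointing down it reaches from about 0.225 to 0.875 m from the base axis. Payload 3.4 kg.
Tool frame: the origin (TCP) lies midway between the tips of the shut fingers; the grasp point (between the pads) lies 19 mm behind it (pinch_z is the distance from the TCP to the grasp point, in m); z points along the fingers, y is the line along which they close (so a half turn about z gives the same grasp; the last joint's range is limited). The gripper opens to 85 mm and grips with 20 to 120 N. Pads are 22 mm wide; open, the fingers measure 114 mm over their backs; the gripper's body (76 mm by 85 mm) begins 54 mm behind the grasp point. The pads swing forward as they close: fully open they stand 13 mm farther back than shut.
Start: joints at [-1.365, 0.276, 1.505, -0, 1.361, -0.121], TCP at [0.185, -0.545, 0.231] pointing down, gripper open.
Joint ranges: [-2.89, 2.89], [-0.75, 2.08], [0.22, 2.7], [-1.18, 4.32], [0.11, 2.71], [-2.7, 2.7]. Speed limits (rad/s): [2.57, 2.57, 3.14, 3.14, 3.14, 3.14].

INTERFACE

Orientations are given as a unit quaternion [w, x, y, z].
In Python, from rig import get_state, get_image, sign_off, pinch_z gives the robot as it stands.
- The arm moves only by the tool send_rows, never from a script. Its argument "steps" is one flat list of numbers, 5 for each row, row after row: the gripper's target within -1 to 1 (fully open at 1, half-way at 0, shut at -1), then the shift along the tool's x, y, z in cm, then the turn about the tool's z in degrees. In form: [gripper, x, y, z, roll, gripper, x, y, z, roll, ...]. A call has 1 to 12 rows; each row shifts and turns the commanded pose from where the row before left it, along the tool's axes as they then stand; what a row does not reach is not made up. A row lasts 1/10 s, in which the tool goes at most 50 mm and 8.59 degrees, less where a joint would pass 70% of its speed; a pose out of reach is approached as far as the arm can. A call is refused whole if a number of a shift passes 5 or a number of a turn 8.59, either way. A call with a gripper value outside its range is refused whole. The fingers move at their own pace and stop on an object; "newtons" is the grip in N (left out, the last holds). Time passes only in rows, so rows that do not move let the fingers close. It gives the time, the measured TCP pose, the force, the opening and the grip force at its end, in the units of the state.
- get_state(): the state, without advancing time (a new reading comes with each control period).
- get_image(name): name is "scene" or "top"; returns a dict with "color" (400x640x3 uint8, red, green, blue), "mtx" (3x3 intrinsics, pixels), "k1" (the pictures are not rectified: a ray, as slopes to the right and down, at radius r is drawn at 1 + k1 r^2 times it, then the intrinsics apply), "T" (4x4, takes a point from camera to world coordinates). Camera axes: x right, y down, z forward; pixel columns grow to the right and rows downward; lengths in m; the calibration is good to about 2 mm. A picture is of the moment at which its call begins. There is no depth.
- sign_off(): hands the job in; it is judged then, once.
The state is a dict: "clock": time; "qpos": joint angles; "qd": joint speeds; "effort": joint torques, N m; "position": TCP position; "ee_rot": TCP orientation; "contact_force": force on the tool from outside, world axes, zero at the start; "moment": the same for the moment, N m; "width": finger opening in m; "gripper_force": force on a finger pad.
Only numpy, scipy, OpenCV 4.12 (cv2) and the standard library are available. Lean on these libraries where they do the work, as an engineer would, in place of code of your own. Each camera call takes 0.05 s, during which the arm holds its last target. There are 200 camera calls.

## Working session

There is one attempt and no reset: what is moved stays moved. The work goes in short steps, Python scripts to look and compute and a tool call to move; the robot and the scene stay as the last step left them, time stands still between calls to the robot, and variables do not carry over. Pictures are saved under pics/ and viewed, at most 10 in all, crops included, and the job is handed in when it is done.

Besides the shell and the picture viewer there is one more tool, called by a JSON object that holds its "api" and its "payload". send_rows: Moves the arm, as the interface text tells. Its arguments: {"type":"object","properties":{"steps":{"type":"array"},"newtons":{"type":"number"}},"required":["steps"]}

```bash
mkdir -p pics; ls
python3 - <<'E'
from rig import *
import cv2
print(get_state())
for n in("scene","top"):
    d=get_image(n); cv2.imwrite(f"pics/{n}0.png",d["color"][:,:,::-1]); print(n,d["mtx"],d["k1"],d["T"])
E
```

```text
pics
{'clock': 0.0, 'qpos': array([-1.36502526e+00,  2.76604589e-01,  1.50616122e+00, -8.99490311e-06,
        1.36067024e+00, -1.21028903e-01]), 'qd': array([ 3.32516795e-04, -3.42030650e-04, -7.82786958e-05, -1.43367654e-03,
        5.19142565e-04, -1.19162415e-03]), 'effort': array([-6.06901631e-04, -4.16780734e+01, -2.45806414e+01, -5.83428209e-05,
        1.08449988e-02,  6.20628924e-06]), 'position': array([ 0.18444971, -0.54405157,  0.23042304]), 'ee_rot': array([-9.20683463e-04,  9.86679327e-01,  1.62674695e-01, -4.34353269e-05]), 'contact_force': array([-0.03732654,  0.31178638, -0.07567752]), 'moment': array([-0.02164856, -0.0360673 , -0.02679844]), 'gripper_force': 0.0, 'width': 0.08544919532826156}
scene [[426.70589185   0.         318.21089701]
 [  0.         426.70589185 199.45482599]
 [  0.           0.           1.        ]] -0.025071846730521933 [[ 0.62335585  0.61356945 -0.48472674  0.94195331]
 [ 0.78193422 -0.48713237  0.38894848 -0.36309123]
 [ 0.00252082 -0.62147774 -0.78342776  0.94896052]
 [ 0.          0.          0.          1.        ]]
top [[398.6844501    0.         322.06777679]
 [  0.         398.6844501  198.20362906]
 [  0.           0.           1.        ]] -0.0800345631389763 [[ 0.01826861 -0.99414702  0.10647987  0.36698636]
 [-0.99970079 -0.01642974  0.01812147  0.03556407]
 [-0.01626597 -0.10677906 -0.99414971  0.97177475]
 [ 0.          0.          0.          1.        ]]
```

View pics/top0.png

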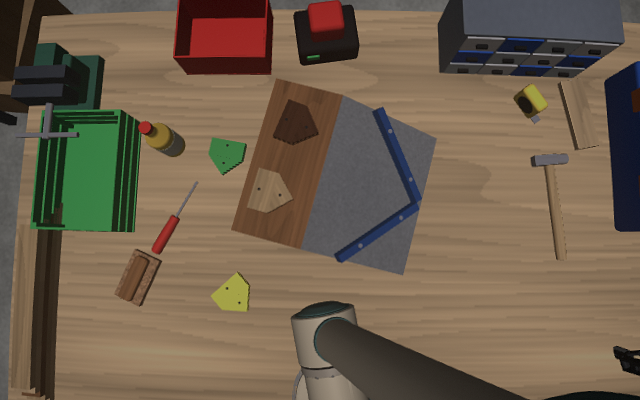

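View pics/scene0.png

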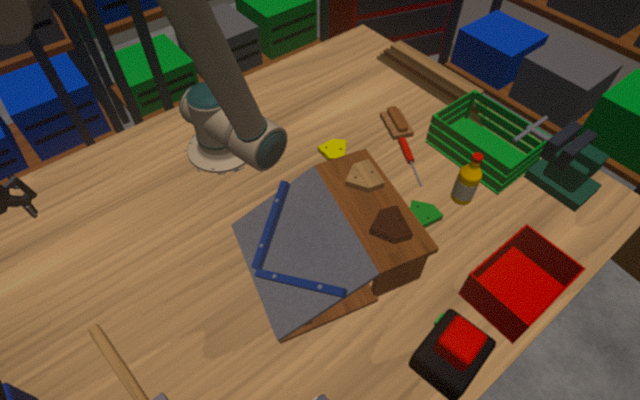

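The top view shows the pale blank centred near (268,190) with its nose towards (293,190). The dark blank is near (295,122), the ledge's downhill edge runs (343,95)–(300,248), and the fence corner is near (417,203). The scene view agrees: downhill is roughly world -y.

```bash
cat > h.py <<'E'
import numpy as np, cv2
from rig import *
def ray(d,p,z):
    "pixels -> world points at height z"
    p=np.array(p,float).reshape(-1,1,2)
    u=cv2.undistortPoints(p,d["mtx"],np.array([d["k1"],0,0,0,0.])).reshape(-1,2)
    w=np.c_[u,np.ones(len(u))]@d["T"][:3,:3].T; o=d["T"][:3,3]
    return o+w*((z-o[2])/w[:,2:])
def pale(d,c,r=45):
    im=cv2.cvtColor(d["color"],cv2.COLOR_RGB2HSV)
    return im
E
python3 - <<'E'
from h import *
d=get_image("top"); c=d["color"]; hsv=cv2.cvtColor(c,cv2.COLOR_RGB2HSV)
for p in [(268,185),(265,195),(283,195),(240,215),(300,210),(285,160),(295,130)]: print(p,c[p[1],p[0]],hsv[p[1],p[0]])
L=[(277,79),(343,95),(300,248),(232,230)]
P=ray(d,L,.15); print(P.round(3)); print([np.linalg.norm(P[i]-P[i-1]).round(3) for i in range(4)])
cv2.imwrite("pics/crop.png",cv2.resize(c[70:280,215:445,::-1],None,fx=2.8,fy=2.8,interpolation=cv2.INTER_CUBIC))
E
```

```text
(268, 185) [136 111  84] [ 16  98 136]
(265, 195) [137 112  84] [ 16  99 137]
(283, 195) [134 110  83] [ 16  97 134]
(240, 215) [105  73  50] [ 13 134 105]
(300, 210) [110  77  52] [ 13 134 110]
(285, 160) [96 67 44] [ 13 138  96]
(295, 130) [63 40 30] [  9 134  63]
[[0.713 0.153 0.15 ]
 [0.678 0.01  0.15 ]
 [0.352 0.094 0.15 ]
 [0.386 0.236 0.15 ]]
[np.float64(0.338), np.float64(0.147), np.float64(0.337), np.float64(0.146)]
```

View pics/crop.png

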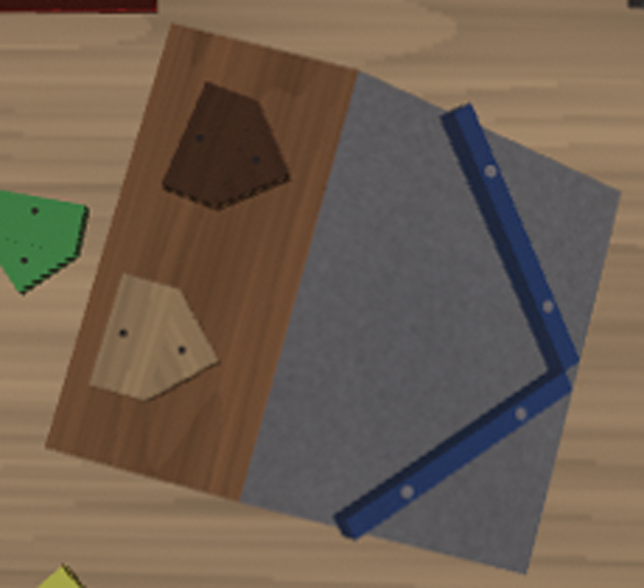

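The crop shows the pale outline with rear corners at (122,273) and (90,385), shoulders at (180,288) and (146,400), and tip at (218,360). The ledge edge runs (357,70)–(241,500).

```bash
cat >> h.py <<'E'
P=np.array([[.713,.153],[.678,.010],[.352,.094],[.386,.236]])
ed=P[1]-P[2]+P[0]-P[3]; ed/=np.linalg.norm(ed)      # along the edge, away from robot
jx=np.array([ed[1],-ed[0]]); O=(P[1]+P[2])/2            # downhill, mid edge
def jig(p): q=np.atleast_2d(p)[:,:2]-O; return np.c_[q@jx,q@ed]*1000   # mm: downhill, along edge (+far)
def blank(d,lo,hi,box):
    hsv=cv2.cvtColor(d["color"],cv2.COLOR_RGB2HSV); m=cv2.inRange(hsv,lo,hi)
    M=np.zeros_like(m); cv2.fillPoly(M,[np.array(box,np.int32)],255); m=cv2.morphologyEx(m&M,cv2.MORPH_CLOSE,np.ones((5,5)))
    return max(cv2.findContours(m,0,2)[0],key=cv2.contourArea)
E
python3 - <<'E'
from h import *
print("O",O,"jx",jx,"ed",ed)
d=get_image("top")
k=blank(d,(8,60,118),(25,112,200),[(240,150),(312,150),(298,235),(236,222)])
print(cv2.contourArea(k),jig(ray(d,cv2.approxPolyDP(k,3,True).reshape(-1,2),.17)).round(1))
C=np.array([(122,273),(90,385),(146,400),(218,360),(180,288)])/2.8+[215,70]
W=ray(d,C,.17); J=jig(W); print(W.round(3),J.round(1))
r=J[0]-J[1]; print("rear",np.linalg.norm(r),"yaw",np.degrees(np.arctan2(-r[0],r[1])),"len",np.linalg.norm(J[3]-(J[0]+J[1])/2))
E
```

```text
O [0.515 0.052] jx [-0.24776848 -0.96881927] ed [ 0.96881927 -0.24776848]
1210.5 [[-124.1  -33.8]
 [-125.1 -117.3]
 [ -81.5 -113.7]
 [ -44.8  -72. ]
 [ -83.4  -33.6]]
[[0.514 0.182 0.17 ]
 [0.431 0.202 0.17 ]
 [0.421 0.161 0.17 ]
 [0.451 0.109 0.17 ]
 [0.503 0.139 0.17 ]] [[-125.2  -33. ]
 [-124.5 -118.2]
 [ -82.1 -117.8]
 [ -39.7  -76.1]
 [ -81.   -32.6]]
rear 85.12259953165977 yaw 0.48148219844081885 len 85.15262017540711
```

{"api": "send_rows", "payload": {"steps": [0, 0, 0, 0, -8.14, 0, 0, 0, 0, -8.14, 0, 0, 0, 0, -8.14, 0, 0, 0, 0, -8.14, 0, 0, 0, 0, -8.14, 0, 0, 0, 0, -8.14, 0, 0, 0, 0, -8.14, 0, 0, 0, 0, 0], "newtons": 20}}

```text
clock: 1.0
position: [0.1846, -0.5445, 0.2311]
ee_rot: [-0.0, 0.79, 0.614, 0.0]
contact_force: [1.2, -0.3, -0.1]
width: 0.0424
gripper_force: 0.0
```

{"api": "send_rows", "payload": {"steps": [0, 4, 0.5, -0.2, 0, 0, 4, 0.5, -0.2, 0, 0, 4, 0.5, -0.2, 0, 0, 4, 0.5, -0.2, 0, 0, 4, 0.5, -0.2, 0, 0, 4, 0.5, -0.2, 0, 0, 4, 0.5, -0.2, 0, 0, 4, 0.5, -0.2, 0, 0, 4, 0.5, -0.2, 0, 0, 4, 0.5, -0.2, 0, 0, 0, 0, 0, 0]}}

```text
clock: 2.1
position: [0.3326, -0.1651, 0.2516]
ee_rot: [-0.0, 0.789, 0.615, 0.001]
contact_force: [-0.8, -0.7, -0.9]
width: 0.0427
gripper_force: 0.0
```

{"api": "send_rows", "payload": {"steps": [0, 4, 0.5, 0, 0, 0, 4, 0.5, 0, 0, 0, 4, 0.5, 0, 0, 0, 4, 0.5, 0, 0, 0, 4, 0.5, 0, 0, 0, 4, 0.5, 0, 0, 0, 4, 0.5, 0, 0, 0, 4, 0.5, 0, 0, 0, 4, 0.5, 0, 0, 0, 4, 0.5, 0, 0, 0, 0, 0, 0, 0, 0, 0, 0, 0, 0]}}

```text
clock: 3.3
position: [0.4793, 0.2057, 0.2506]
ee_rot: [0.0, 0.79, 0.613, -0.001]
contact_force: [-0.4, 0.2, 0.4]
width: 0.043
gripper_force: 0.0
```

```bash
cat >> h.py <<'E'
def rep():
    s=get_state(); from scipy.spatial.transform import Rotation as R
    w,x,y,z=s["ee_rot"]; M=R.from_quat([x,y,z,w]).as_matrix()
    print(round(s["clock"],2),"jig",jig(s["position"]).round(1),"z",s["position"][2].round(4),"w",s["width"].round(4),"F",s["contact_force"].round(2),
     "toolx in jig",(M[:2,0]@jx).round(3),(M[:2,0]@ed).round(4),"tooly.ed",(M[:2,1]@ed).round(3))
E
python3 -c "from h import *; rep()"
```

```text
Traceback (most recent call last):
  File "h.py", line 23, in rep
    print(round(s["clock"],2),"jig",jig(s["position"]).round(1),"z",s["position"][2].round(4),"w",s["width"].round(4),"F",s["contact_force"].round(2),
                                                                                                  ^^^^^^^^^^^^^^^^
AttributeError: 'float' object has no attribute 'round'
```

{"api": "send_rows", "payload": {"steps": [0, 2.5, -0.3, 0, 0, 0, 0, 0, 3, 0, 0, 0, 0, 3, 0, 0, 0, 0, 2.5, 0, 0, 0, 0, 1, 0, 0, 0, 0, 0, 0]}}

```text
clock: 3.9
position: [0.4814, 0.2293, 0.1552]
ee_rot: [-0.0, 0.79, 0.613, -0.002]
contact_force: [0.9, -0.1, 0.7]
width: 0.0426
gripper_force: 0.0
```

```bash
sed -i 's/s\["width"\].round(4)/s["width"]/' h.py
python3 - <<'E'
from h import *; rep()
for n,(a,b,e,f) in dict(top=(70,280,215,445),scene=(110,280,240,460)).items():
    c=get_image(n)["color"][a:b,e:f,::-1]; cv2.imwrite(f"pics/pre_{n}.png",cv2.resize(c,None,fx=2.5,fy=2.5,interpolation=cv2.INTER_CUBIC))
E
```

```text
3.9 jig [[-163.4  -76.5]] z 0.1552 w 0.0425885442716767 F [ 0.92 -0.11  0.73] toolx in jig -1.0 0.0013 tooly.ed 1.0
```

View pics/pre_scene.png

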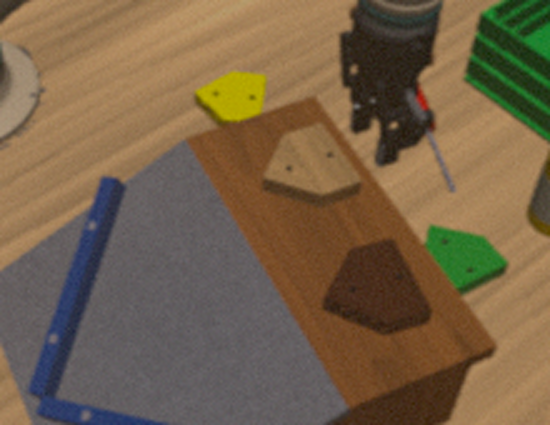

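The fingers, near (375,110) in the crop, stand behind the pale blank and clear of it. Pushing downhill now.

{"api": "send_rows", "payload": {"steps": [0, -1, 0, 0, 0, 0, -1, 0, 0, 0, 0, -0.6, 0, 0, 0, 0, -0.6, 0, 0, 0, 0, -0.6, 0, 0, 0, 0, -0.6, 0, 0, 0, 0, -0.6, 0, 0, 0, 0, -0.6, 0, 0, 0, 0, -0.6, 0, 0, 0, 0, -0.6, 0, 0, 0, 0, -0.6, 0, 0, 0, 0, -0.6, 0, 0, 0]}}

```text
clock: 5.2
position: [0.4624, 0.1529, 0.1562]
ee_rot: [0.0, 0.79, 0.614, -0.0]
contact_force: [0.2, 0.3, -0.6]
width: 0.0428
gripper_force: 0.1
```

Run:
```python
from h import *; rep()
d=get_image("top")
cv2.imwrite("pics/mid.png",cv2.resize(d["color"][70:280,215:445,::-1],None,fx=2.5,fy=2.5,interpolation=cv2.INTER_CUBIC))
```

```text
5.2 jig [[-84.7 -76. ]] z 0.1562 w 0.04283872656292552 F [ 0.16  0.29 -0.62] toolx in jig -1.0 -0.0009 tooly.ed 1.0
```

View pics/mid.png

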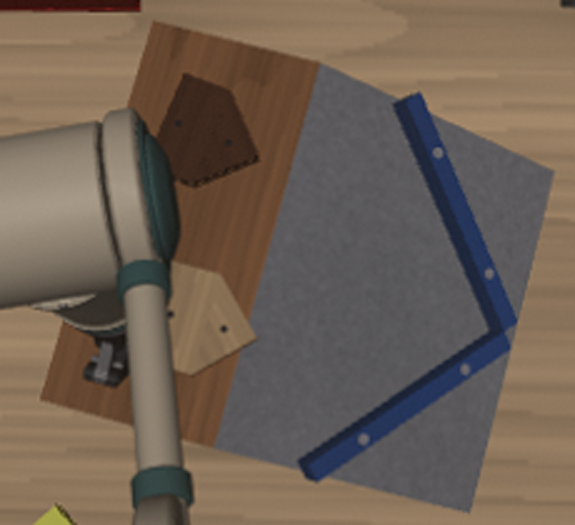

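The pale blank is moving straight: its nose at (256,338) has just passed the edge, and the dark blank hasn't moved. Continuing past the tipping point.

{"api": "send_rows", "payload": {"steps": [0, -0.6, 0, 0, 0, 0, -0.6, 0, 0, 0, 0, -0.6, 0, 0, 0, 0, -0.6, 0, 0, 0, 0, -0.6, 0, 0, 0, 0, -0.6, 0, 0, 0, 0, -0.6, 0, 0, 0, 0, -0.6, 0, 0, 0, 0, -0.4, 0, 0, 0, 0, 0, 0, 0, 0, 0, 0, 0, 0, 0]}}

```text
clock: 6.35
position: [0.4498, 0.103, 0.1563]
ee_rot: [0.0, 0.79, 0.614, 0.0]
contact_force: [0.4, -0.4, 0.1]
width: 0.0423
gripper_force: 0.0
```

Run:
```python
from h import *; rep()
d=get_image("top")
cv2.imwrite("pics/mid2.png",cv2.resize(d["color"][70:280,215:445,::-1],None,fx=2.5,fy=2.5,interpolation=cv2.INTER_CUBIC))
```

```text
6.35 jig [[-33.2 -75.8]] z 0.1563 w 0.04234856847683311 F [ 0.4  -0.35  0.08] toolx in jig -1.0 -0.0006 tooly.ed 1.0
```

View pics/mid2.png

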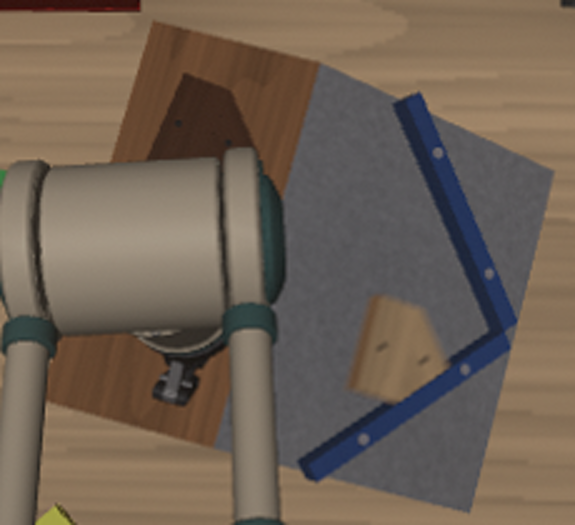

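The blank has tipped on to the plate and is sliding along the near fence, with its nose at (445,368). I'll back off, raise the arm and let it settle.

{"api": "send_rows", "payload": {"steps": [0, 1, 0, 0, 0, 0, 2, 0, -1, 0, 0, 2, 0, -3, 0, 0, 3, 0, -3, 0, 0, 3, 0, -3, 0, 0, 3, 0, 0, 0, 0, 0, 0, 0, 0, 0, 0, 0, 0, 0, 0, 0, 0, 0, 0]}}

```text
clock: 7.3
position: [0.4835, 0.2383, 0.2555]
ee_rot: [-0.0, 0.79, 0.614, -0.001]
contact_force: [-0.4, 0.2, 0.5]
width: 0.0426
gripper_force: 0.0
```

Run:
```python
from h import *; rep()
d=get_image("top"); s=get_image("scene")
a=cv2.resize(d["color"][70:280,215:445,::-1],(570,520),interpolation=cv2.INTER_CUBIC)
cv2.imwrite("pics/end.png",a)
cv2.imwrite("pics/ends.png",cv2.resize(s["color"][140:350,220:450,::-1],(570,520),interpolation=cv2.INTER_CUBIC))
```

```text
7.3 jig [[-172.6  -76.6]] z 0.2555 w 0.04264964254194599 F [-0.4   0.2   0.52] toolx in jig -1.0 -0.001 tooly.ed 1.0
```

View pics/end.png

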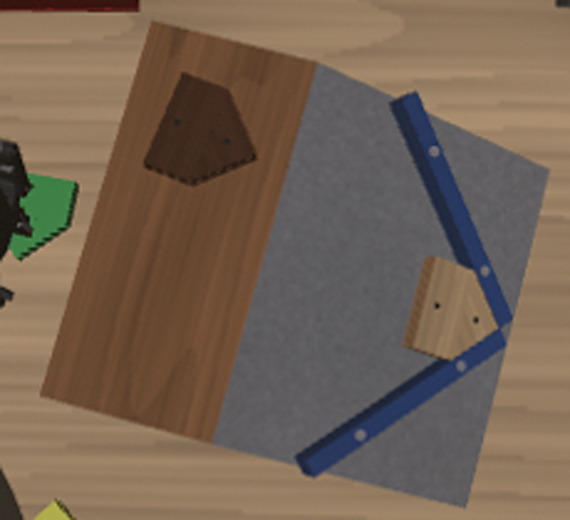

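View pics/ends.png

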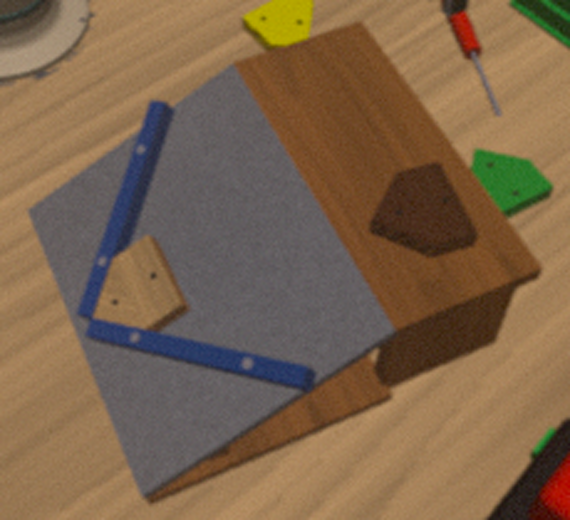

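Both views show the pale blank flat on the plate, flanks against both fences and nose in the corner (top (498,327), scene (95,310)). The dark blank hasn't moved. I'll wait a moment, confirm it is still and check the nose position.

{"api": "send_rows", "payload": {"steps": [0, 0, 0, 0, 0, 0, 0, 0, 0, 0, 0, 0, 0, 0, 0, 0, 0, 0, 0, 0, 0, 0, 0, 0, 0]}}

```text
clock: 7.9
position: [0.4843, 0.2386, 0.2563]
ee_rot: [0.0, 0.79, 0.614, 0.0]
contact_force: [-0.6, -0.6, -0.7]
width: 0.0425
gripper_force: 0.0
```

Run:
```python
from h import *
d=get_image("top")
a=cv2.resize(d["color"][70:280,215:445,::-1],(570,520),interpolation=cv2.INTER_CUBIC)
print("changed px",(cv2.absdiff(a,cv2.imread("pics/end.png"))[230:380,390:520].max(2)>40).sum())
# top-face tip, expected at slope (240,0,20)
t=np.radians(27); z=.15-.240*np.sin(t)+.020*np.cos(t)
p=np.array([498,327])/[570/230,520/210]+[215,70]
print("tip jig",jig(ray(d,p,z)),"expected",240*np.cos(t)+20*np.sin(t),0)
```

```text
changed px 0
tip jig [[223.1358373   -0.30931248]] expected 222.92137579999923 0
```

The nose is within measurement error of the corner (0.3 mm), and nothing is moving.

```bash
python3 -c "from rig import *; print(sign_off())"
```

```text
the job is handed in; nothing more can be done
None
```

The pale blank was pushed nose first off the ledge and slid down to rest flat with its nose home in the corner; the dark blank was left where it stood, and the job was handed in at about 8 s on the clock.

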